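# Set the water regulator to its mark and pull the knob out to lock it

## Task

Set the espresso machine's water regulator: turn the black knob on top clockwise until its pointer stands at the raised mark on the rim, then pull the knob straight up until it locks fully out there, and let go. The mark is only roughly placed: the catch that locks the knob lies a little to one side or the other of it, so if the knob will not come up, do not force it but keep a light upward pull and feel for the catch close to the mark. Leave the things round about where they stand.

Things in the scene. Friction and masses are not known exactly. Their poses are not given: they have to be found in the camera images.
- regulator: Upright aluminium water regulator, 84x84 mm on a 116x104 mm foot plate, fixed to the worktop; gauge on its front (own -x, to 63 mm from the middle), pipes at its sides (own y, to 85 mm from the middle, up to 51 mm high). Origin: centre of the underside, on the knob's axis; z up. Its dial rim, 88 mm wide, ends 76 mm above the worktop; just over it lies a 3 mm ring with the raised mark.
- knob: Round black knob on top of the regulator, on a vertical axis through the regulator's origin. Origin: centre of the skirt's underside, 78 mm above the worktop while down; own z up, pointer along own -x. It starts down, 0.65 to 1.6 rad anticlockwise (from above) of the mark. Friction: 0.06 N m in turning, 2 N in sliding up or down; it stays where it is left and may be regripped.
- grip (a point): Mid-height of the knob's ribbed round grip, on its axis, 29 mm above the knob's origin. The grip is 42 mm in diameter and 46 mm high; gripped by its sides from above, at any angle. Fingertips must stay above the skirt: a disc 62 mm wide, 6 mm thick, whose top is 23 mm below this point. A bright line on the knob's top face also shows the pointer's direction.
- pointer (a point): Tip of the pointer nib on the edge of the knob's skirt, 36 mm from the knob's axis; it moves with the knob.
- mark (a point): Point just inside the raised mark (steel tab 8.5x5x9 mm at 39 to 48 mm from the axis, top 86 mm above the worktop), 36 mm from the axis, in the mark's direction. Notch to lock in: the one nearest the mark, up to 0.27 rad (15.5 degrees) to either side, which cannot be seen; the next ones are more than 44 degrees off.
- lock (a point): Middle of the lock plate, hidden in the body, fixed point on the axis. Six notches, 60 degrees apart, each with about 3 degrees of play either way. The knob rises 4 mm freely, then its key meets the plate. At a notch it rises on to the end stop, 13 mm above its lowest position, and can no longer turn (locked). Elsewhere the key lifts the sprung plate: 3 N per mm, also past the end stop.
- key (a point): The key on the knob's stem, hidden in the body, 28 mm from the axis under the pointer. Key and plate stand 20 N, no more, in pulling and in twisting against a notch's wall. The hand also feels the 2 N of sliding friction. Turned under a light pull, the key drops into the notch and the upward load falls. Let go outside a notch, the plate's spring presses the knob down again.
- espresso_cup: Bystander: an espresso cup, 60x87x56 mm, loose on the worktop near the regulator; origin: centre of the underside. Not to be moved.
- muffin: Bystander: a muffin, 85 mm wide, 73 mm high, loose on the worktop near the regulator; origin: centre of the underside. Not to be moved.
- till_roll_1: Bystander: a white paper roll standing on end, 53 mm wide, 57 mm high, loose on the worktop near the regulator; origin: centre of the underside. Not to be moved.
- honey_jar: Bystander: a screw-lid jar with a green lid, 65 mm wide, 84 mm high, loose on the worktop near the regulator; origin: centre of the underside. Not to be moved.
- sugar_2: Bystander: a small sugar sachet lying flat, 64x31x8 mm, loose on the worktop near the regulator; origin: centre of the underside. Not to be moved.

How it is judged:
On the way, in this order (a step that is already met when the one before it is completed fails the run):
1. the knob's pointer is turned to the mark (within 20 degrees) with the knob not yet up in its lock (less than 8.5 mm) (horizontal distance between pointer and mark below 0.0125 m and z of knob in the frame of regulator below 0.0865 m), for 0.05 s.
2. the knob is pulled up to its locked height (9.5 mm or more) at the mark (horizontal distance between pointer and mark below 0.0125 m and z of knob in the frame of regulator above 0.0875 m), for 0.2 s.
At the end, for the whole second after the job is handed in: The knob has been let go and stays up, 9.5 mm or more above its lowest position, locked with its pointer within 20 degrees (12.5 mm) of the mark (all of step 2 and contact force between the fingers and knob below 0.1 N); the robot touches nothing.
It fails at once if the knob's key is forced against the lock plate with more than 20 N (contact force between knob and regulator above 20 N).
It fails at once if a bystander is moved by more than 20 mm (distance of any of espresso_cup, muffin, till_roll_1, honey_jar, sugar_2 from where it was at the start of the episode above 0.02 m).
It also fails if it takes over 64 s, if anything falls off the work surface, if the arm or the gripper's body presses on something with over 40 N, if the wrist force passes 120 N, or if a joint passes its speed limit or range.

## Robot

A 7-joint arm with a two-finger parallel gripper is mounted at the origin on a cart in front of the work surface, level with it; the furniture and walls round the work are solid. World frame = base frame: x ahead of the robot, y to its left, z up, the work surface at z = 0. Lengths are in m, angles in rad, forces in N, time in s.
With the tool pointing down it reaches from about 0.35 to 0.9 m from the base axis. Payload 8.1 kg.
Tool frame: the origin (TCP) lies on the centre line of the jaws, within the pads' length; the fingertips stand 19 mm ahead of it and the grasp point (between the pads) is the TCP; z points along the fingers, y is the direction in which the jaws open and shut (so a half turn about z gives the same grasp; the last joint's range is limited). The gripper opens to 92 mm and grips with 3 to 60 N. Pads are 19 mm wide; open, the fingers measure 130 mm over their backs; the gripper's body (75 mm by 190 mm) begins 47 mm behind the grasp point.
Start: joints at [-1.213, 0.434, 0.025, 1.573, -0.012, 1.134, -0.075], TCP at [0.278, 0.56, 0.246] pointing down, gripper open.
Joint ranges: [-2.62, 2.62], [-0.44, 2.09], [-1.27, 1.32], [0.08, 2.57], [-1.32, 4.46], [0.12, 2], [-2.74, 2.74]. Speed limits (rad/s): [2.22, 2.22, 3.01, 3.01, 3.14, 3.14, 3.14].

## Interface

Orientations are given as a rotation vector (axis times angle).
In Python, from cell import monitor, imaging, workorder, outline_of gives the robot as it stands.
- The arm moves only by the tool move_arm, never from a script. Its argument "series" is a list of rows, each a list of 6 numbers: the shift along the world's x, y, z in cm, then the turn, a rotation vector about the world's x, y, z in degrees. A call has 1 to 8 rows; each row shifts and turns the commanded pose from where the row before left it; what a row does not reach is not made up. A row lasts 1/10 s, in which the tool goes at most 50 mm and 8.59 degrees, less where a joint would pass 70% of its speed; a pose out of reach is approached as far as the arm can. A call with a gripper value outside its range is refused whole. "grip" is the opening, from 0 (shut) to 1 (fully open), set as the call begins (left out, the last holds). The fingers move at their own pace and stop on an object; "force" is the grip in N (left out, the last holds). Time passes only in rows, so rows that do not move let the fingers close. It gives the time, the measured TCP pose, the force and the opening at its end, in the units of the state.
- monitor.observe(): the state, without advancing time (a new reading comes with each control period).
- imaging.get_image(name): name is "scene" or "top" or "wrist"; returns a dict with "color" (420x560x3 uint8, red, green, blue), "fx", "fy", "cx", "cy" (pixels), "dist_coeffs" ([k1, k2, p1, p2, k3] as OpenCV has them; the pictures are not rectified), "rvec" (rotation vector, rad) and "tvec" (3), from world to camera coordinates, as OpenCV has them; the wrist camera has in their place "mount" (4x4, takes a point from camera to tool coordinates, whose origin is the TCP and whose axes are the flange's). Camera axes: x right, y down, z forward; pixel columns grow to the right and rows downward; lengths in m; the calibration is good to about 2 mm. A picture is of the moment at which its call begins: read the wrist's pose just before it. There is no depth.
- workorder.sign_off(): hands the job in, once; it reports no verdict.
Trained networks look in the newest picture that a camera, given by its name, has taken for a name from the list of things; names that differ only in an ending like _2 or _b are one class to them, and where a whole thing is asked for, a point or a joint stands for the part that bears it (a point fixed in the world has none). Each returns a list of dicts, best first, with "p" (0 to 1); they miss things now and then, are a little off and sometimes report something else, mostly with a low value. They report only what shows in the picture. A call takes as long as a camera call.
- outline_of(camera, thing): "mask" (420x560 bool, what is visible of it) and "rect" ([left, top, width, height] in pixels, round what is visible of it).
The state is a dict: "clock": time; "joints": joint angles; "dq": joint speeds; "joint_efforts": joint torques, N m; "position": TCP position; "ee_rot": TCP orientation; "force": force on the tool from outside, world axes, zero at the start; "ft_torque": the same for the moment, N m; "width": opening from 0.0 (shut) to 1.0 (fully open).
Only numpy, scipy, OpenCV 4.12 (cv2) and the standard library are available. Lean on these libraries where they do the work, as an engineer would, in place of code of your own. Each camera call takes 0.05 s, during which the arm holds its last target. There are 200 camera calls.

## Working session

There is one attempt and no reset: what is moved stays moved. The work goes in short steps, Python scripts to look and compute and a tool call to move; the robot and the scene stay as the last step left them, time stands still between calls to the robot, and variables do not carry over. Pictures are saved under pics/ and viewed, about 8 in all and at most 12, crops included, and the job is handed in when it is done.

Besides the shell and the picture viewer there is one more tool, called after "Call:" in YAML: its name, and indented under it one key for each argument. move_arm: Moves the arm, as the interface text tells. Its arguments: {"type":"object","properties":{"series":{"type":"array"},"grip":{"type":"number"},"force":{"type":"number"}},"required":["series"]}

```bash
mkdir -p pics
cat > h.py <<'E'
import numpy as np, cv2
from cell import monitor, imaging, workorder, outline_of
def snap(cam,fn=None):
    s=monitor.observe(); im=imaging.get_image(cam)
    K=np.array([[im['fx'],0,im['cx']],[0,im['fy'],im['cy']],[0,0,1]]); d=np.array(im['dist_coeffs'],float)
    if 'mount' in im:
        T=np.eye(4); T[:3,:3]=cv2.Rodrigues(np.array(s['ee_rot'],float))[0]; T[:3,3]=s['position']
        W=T@np.array(im['mount'])      # camera->world
        R=W[:3,:3].T; t=-R@W[:3,3]
    else:
        R=cv2.Rodrigues(np.array(im['rvec'],float))[0]; t=np.array(im['tvec'],float).ravel()
    if fn: cv2.imwrite('pics/'+fn,im['color'][:,:,::-1])
    return dict(K=K,d=d,R=R,t=t,img=im['color'],s=s)
def ray(c,uv,z):
    p=cv2.undistortPoints(np.array(uv,float).reshape(-1,1,2),c['K'],c['d']).reshape(-1,2)
    o=-c['R'].T@c['t']; v=np.c_[p,np.ones(len(p))]@c['R']
    return o+v*((z-o[2])/v[:,2])[:,None]
def proj(c,P):
    return cv2.projectPoints(np.array(P,float).reshape(-1,1,3),cv2.Rodrigues(c['R'])[0],c['t'],c['K'],c['d'])[0].reshape(-1,2)
E
python3 - <<'E'
from h import *
S=[snap('scene'),snap('top')]
cv2.imwrite('pics/a_scene.png',S[0]['img'][:,:,::-1]); cv2.imwrite('pics/a_top.png',S[1]['img'][:,:,::-1])
s=monitor.observe(); print(s)
for n in ['knob','regulator','pointer','mark','espresso_cup','muffin','till_roll_1','honey_jar','sugar_2']:
    for cam,c in zip(['scene','top'],S):
        for r in outline_of(cam,n)[:2]:
            m=r['mask']; v,u=np.nonzero(m); x=[u.mean(),v.mean()]
            print(n,cam,round(r['p'],2),r['rect'],np.round(x,1),np.round(ray(c,x,0.13 if n=='knob' else 0.04)[0],3))
E
```

```text
{'clock': 0.1, 'joints': array([-1.21259208,  0.43517944,  0.02497168,  1.57396971, -0.01160206,
        1.13400315, -0.07510948]), 'dq': array([-0.00099303,  0.00061125,  0.00070834, -0.00148457,  0.00182296,
       -0.00016486,  0.00156305]), 'joint_efforts': array([ 2.46219606e-03, -6.69122672e+01,  9.87333991e-01, -3.15142179e+01,
       -6.05347333e-02,  3.74128867e-02,  3.26076292e-05]), 'position': array([0.2777754 , 0.55941572, 0.24502125]), 'ee_rot': array([-7.17515757e-01, -3.05835320e+00,  2.20001765e-03]), 'force': array([-0.10814486, -0.53949914,  0.01352347]), 'ft_torque': array([ 0.03220989,  0.01588726, -0.05440712]), 'width': 1.0012448635412226}
knob scene 0.88 [282.3, 200.6, 39.5, 41.9] [300.2 221.5] [0.469 0.08  0.13 ]
knob scene 0.51 [350.2, 231.1, 31.2, 37.2] [364.6 247.5] [ 0.513 -0.029  0.13 ]
knob top 0.59 [315.6, 211.0, 31.9, 33.9] [330.6 226.6] [0.488 0.133 0.13 ]
regulator scene 0.71 [260.9, 202.1, 74.1, 96.3] [298.  250.5] [0.495 0.125 0.04 ]
regulator top 0.82 [287.8, 201.8, 78.9, 67.2] [327.2 234.2] [0.492 0.131 0.04 ]
pointer scene 0.89 [279.3, 201.0, 4
[... 634 characters left out ...]
 194.6, 32.9, 41.5] [326.1 210.5] [0.616 0.218 0.04 ]
muffin top 0.69 [263.3, 154.9, 43.6, 41.8] [286.3 177.1] [0.607 0.217 0.04 ]
till_roll_1 scene 0.69 [350.3, 230.0, 30.5, 37.5] [364.9 247.4] [0.603 0.075 0.04 ]
till_roll_1 top 0.72 [335.9, 167.3, 30.9, 30.9] [352.6 181.8] [0.602 0.081 0.04 ]
honey_jar scene 0.76 [326.1, 255.8, 45.0, 71.3] [349.9 291.8] [ 0.506 -0.014  0.04 ]
honey_jar top 0.89 [379.8, 210.6, 44.2, 40.5] [401.9 230.2] [ 0.505 -0.017  0.04 ]
sugar_2 scene 0.91 [218.7, 259.3, 32.3, 14.3] [233.1 266.1] [0.376 0.137 0.04 ]
sugar_2 top 0.68 [289.4, 267.6, 16.2, 36.2] [298.  283.9] [0.392 0.186 0.04 ]
sugar_2 top 0.58 [339.9, 166.5, 26.4, 32.3] [352.9 181.2] [0.603 0.081 0.04 ]
```

Run:
```python
import cv2,numpy as np
a=cv2.imread('pics/a_scene.png')[180:300,210:350]; b=cv2.imread('pics/a_top.png')[160:280,260:400]
cv2.imwrite('pics/b.png',np.hstack([cv2.resize(x,(400,343),interpolation=cv2.INTER_CUBIC) for x in (a,b)]))
```

```text
(no output)
```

View pics/b.png

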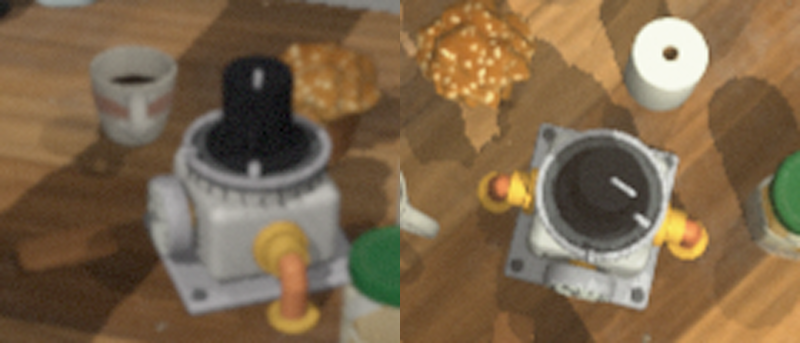

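View pics/a_scene.png

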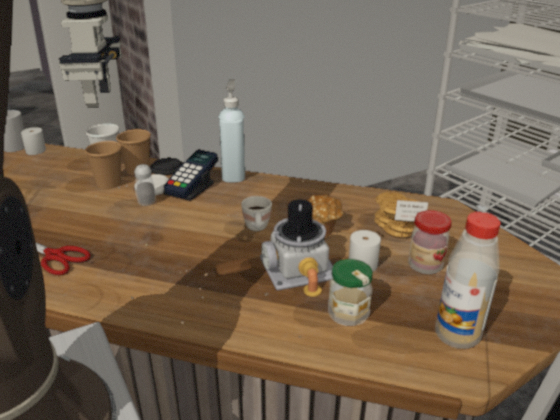

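Call:
move_arm:
  series:
    - [2.1,-4.3,0.5,0,0,0]
    - [2.1,-4.3,0.5,0,0,0]
    - [2.1,-4.3,0.5,0,0,0]
    - [2.1,-4.3,0.5,0,0,0]
    - [2.1,-4.3,0.5,0,0,0]
    - [2.1,-4.3,0.5,0,0,0]
    - [2.1,-4.3,0.5,0,0,0]
    - [2.1,-4.3,0.5,0,0,0]
  grip: 1

```text
clock: 1.8
position: [0.4465, 0.214, 0.2863]
ee_rot: [0.717, 3.058, 0.001]
force: [1.3, 0.4, 0.2]
width: 0.999
```

Call:
move_arm:
  series:
    - [2.1,-4.3,0.5,0,0,0]
    - [2.1,-4.3,0.5,0,0,0]
    - [0,0,0,0,0,0]
    - [0,0,0,0,0,0]
    - [0,0,0,0,0,0]

```text
clock: 2.3
position: [0.4874, 0.1311, 0.2956]
ee_rot: [-0.715, -3.058, -0.001]
force: [0.3, 0.9, -0.6]
width: 1.001
```

Run:
```python
from h import *
c=snap('wrist','w1.png'); print(c['s']['position'],c['s']['ee_rot'],c['s']['joints'],c['s']['clock'])
print(proj(c,[[.488,.132,.13],[.588,.132,.13],[.488,.182,.13]]))
for n in ['knob','mark','regulator']:
    for r in outline_of('wrist',n)[:2]:
        v,u=np.nonzero(r['mask']);print(n,r['p'],r['rect'],u.mean(),v.mean())
```

```text
[0.48739793 0.13106755 0.29556865] [-7.15068798e-01 -3.05847645e+00 -6.60323140e-04] [-0.57132223  0.19321457  0.24427901  1.80038981 -0.05156097  1.15439697
  0.80091959] 2.3
[[278.45493517 195.59069089]
 [326.70953321 290.85962686]
 [332.34768398 169.65615484]]
knob 0.64 [240.5, 166.7, 68.0, 62.1] 277.75557592422854 196.11793461655972
mark 0.66 [233.6, 151.9, 89.8, 87.5] 279.08390022675735 192.20861678004536
regulator 0.71 [208.5, 124.7, 142.0, 112.9] 277.62495230827926 179.8460511255246
```

View pics/w1.png

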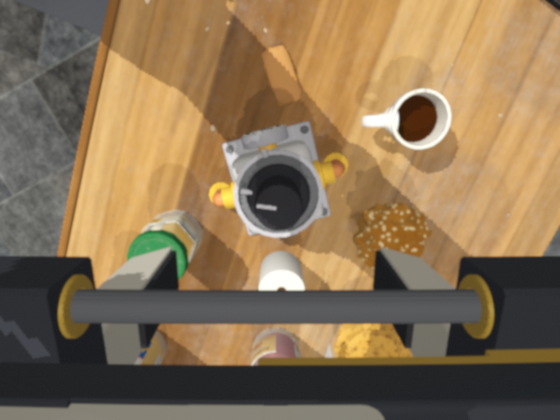

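Run:
```python
import cv2
a=cv2.imread('pics/w1.png')[140:250,220:335]
cv2.imwrite('pics/w1c.png',cv2.resize(a,None,fx=5,fy=5,interpolation=cv2.INTER_CUBIC))
```

```text
(no output)
```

View pics/w1c.png

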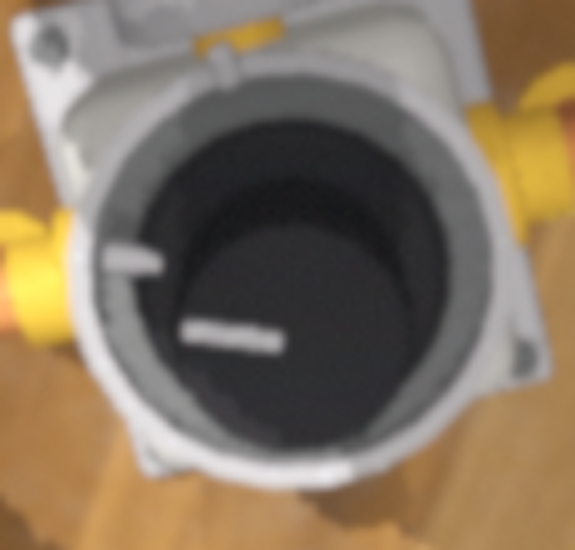

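Run:
```python
from h import *
c=snap('wrist')
def P(x,y,z): return ray(c,[220+x/5,140+y/5],z)[0]
C1=P(282,270,.076);C2=P(296,335,.13);t=P(104,254,.081);m=P(226,70,.086);l1=P(181,330,.13);l2=P(284,343,.13)
print(C1,C2,t,m)
a=lambda p,q=C1:np.degrees(np.arctan2(p[1]-q[1],p[0]-q[0]))
for q in (C1,C2,(C1+C2)/2): print(a(t,q),a(m,q),a(l1,l2),np.hypot(*(t-q)[:2]),np.hypot(*(m-q)[:2]))
```

```text
[0.49754251 0.12540708 0.076     ] [0.49738952 0.12805172 0.13      ] [0.47810938 0.09603103 0.081     ] [0.45607916 0.13409525 0.086     ]
-123.48581753529035 168.16554692980054 -123.76034455908426 0.03522213507751946 0.04236382947035617
-121.05278057162207 171.67691962143644 -123.76034455908426 0.037377114564851724 0.0417500991913573
-122.23318344546514 169.90841904560162 -123.76034455908426 0.03629145024741891 0.04203722195501435
```

Call:
move_arm:
  series:
    - [0.5,-0.2,-4.5,0,0,0]
    - [0.5,-0.2,-4.5,0,0,0]
    - [0,0,-4.0,0,0,0]
    - [0,0,-3.0,0,0,0]
    - [0,0,-2.0,0,0,0]
    - [0,0,0,0,0,0]
    - [0,0,0,0,0,0]

```text
clock: 3.25
position: [0.498, 0.1262, 0.1161]
ee_rot: [-0.717, -3.058, 0.0]
force: [0.1, 0.1, 0.5]
width: 1.001
```

Call:
move_arm:
  series:
    - [0,0,0,0,0,0]
    - [0,0,0,0,0,0]
    - [0,0,0,0,0,0]
    - [0,0,0,0,0,0]
    - [0,0,0,0,0,0]
    - [0,0,0,0,0,0]
  grip: 0.3
  force: 30

```text
clock: 3.85
position: [0.498, 0.1258, 0.1159]
ee_rot: [0.717, 3.058, 0.0]
force: [0.4, 0.1, -0.1]
width: 0.526
```

Call:
move_arm:
  series:
    - [0,0,0,0,0,0]
    - [0,0,0,0,0,0]
    - [0,0,0,0,0,0]
    - [0,0,0,0,0,0]
  grip: 0.2

```text
clock: 4.25
position: [0.4985, 0.1267, 0.116]
ee_rot: [0.716, 3.058, 0.002]
force: [2.4, 4.0, -0.2]
width: 0.453
```

Call:
move_arm:
  series:
    - [0.05,0.1,0,0,0,-4]
    - [0,0,0,0,0,-8]
    - [0,0,0,0,0,-8]
    - [0,0,0,0,0,-8]
    - [0,0,0,0,0,-8]
    - [0,0,0,0,0,-8]
    - [0,0,0,0,0,-6]
    - [0,0,0,0,0,0]

```text
clock: 5.05
position: [0.4979, 0.1269, 0.1159]
ee_rot: [-1.947, -2.465, 0.001]
force: [-1.7, 2.1, 7.2]
width: 0.449
```

Run:
```python
from h import *
c=snap('wrist');s=c['s']; print(s['position'],s['ee_rot'],s['joints'],s['force'],s['ft_torque'])
cc=snap('scene')
w=cv2.resize(c['img'][100:260,180:380],(400,320),interpolation=cv2.INTER_CUBIC)
v=cv2.resize(cc['img'][190:290,240:365],(400,320),interpolation=cv2.INTER_CUBIC)
cv2.imwrite('pics/w2.png',np.hstack([w,v])[:,:,::-1])
```

```text
[0.49794737 0.12688008 0.11594126] [-1.94696317e+00 -2.46460149e+00  1.10661246e-03] [-0.69139566  0.43415068  0.45168791  2.01776672 -0.27346306  0.74849411
  0.15971115] [-1.6763818   2.1124092   7.15743398] [ 0.36592974  0.69820678 -0.07715007]
```

View pics/w2.png

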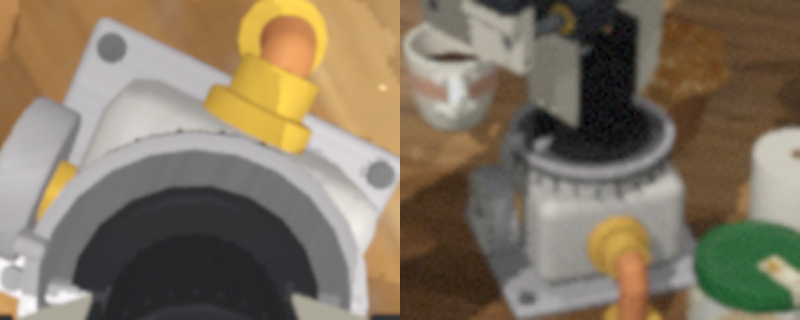

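Run:
```python
from h import *
c=snap('wrist')
C=np.array([.4977,.127,0])
for a in range(160,192,5):
    d=np.array([np.cos(np.radians(a)),np.sin(np.radians(a)),0])
    q=proj(c,[C+.0435*d+[0,0,.086],C+.035*d+[0,0,.081]]); print(a,np.round((q-[180,100])*2))
cv2.imwrite('pics/w3.png',cv2.resize(c['img'][205:275,165:265],(800,560),interpolation=cv2.INTER_CUBIC)[:,:,::-1])
```

```text
160 [[ 40. 221.]
 [ 74. 234.]]
165 [[ 33. 234.]
 [ 68. 244.]]
170 [[ 27. 248.]
 [ 63. 255.]]
175 [[ 22. 262.]
 [ 59. 265.]]
180 [[ 19. 276.]
 [ 57. 276.]]
185 [[ 17. 290.]
 [ 55. 288.]]
190 [[ 16. 305.]
 [ 54. 299.]]
```

View pics/w3.png

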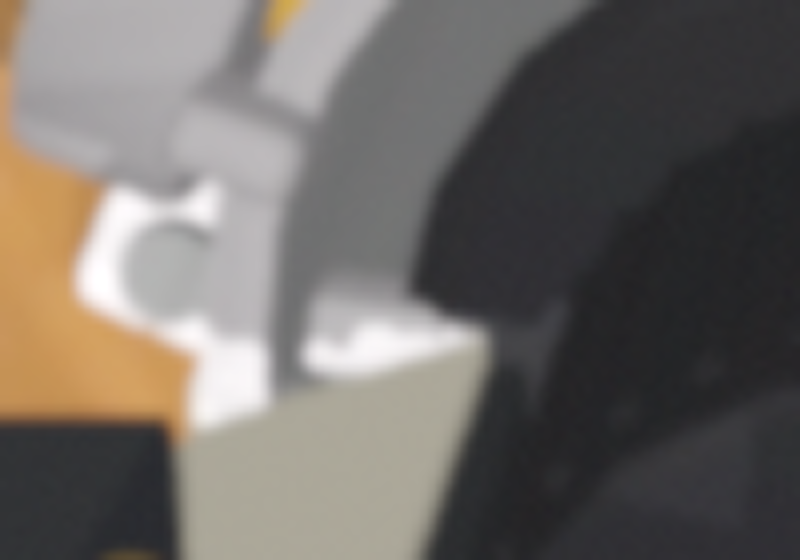

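Call:
move_arm:
  series:
    - [0,0,0,0,0,-3]
    - [0,0,0,0,0,0]
    - [0,0,0,0,0,0]

```text
clock: 5.5
position: [0.4979, 0.1269, 0.1159]
ee_rot: [-2.006, -2.416, 0.001]
force: [-1.0, 2.0, 6.7]
width: 0.45
```

Call:
move_arm:
  series:
    - [0,0,0.15,0,0,0]
    - [0,0,0.15,0,0,0]
    - [0,0,0,0,0,0]

```text
clock: 5.8
position: [0.4979, 0.1268, 0.1186]
ee_rot: [-2.006, -2.417, 0.001]
force: [-0.5, 3.0, 1.0]
width: 0.452
```

Call:
move_arm:
  series:
    - [0,0,0.1,0,0,0]
    - [0,0,0.1,0,0,0]
    - [0,0,0,0,0,0]

```text
clock: 6.1
position: [0.4979, 0.1268, 0.1206]
ee_rot: [-2.006, -2.417, 0.001]
force: [-1.8, 2.3, -1.5]
width: 0.45
```

Call:
move_arm:
  series:
    - [0,0,0.1,0,0,0]
    - [0,0,0,0,0,0]

```text
clock: 6.3
position: [0.4979, 0.1267, 0.1215]
ee_rot: [-2.006, -2.417, 0.001]
force: [-1.8, 2.0, -3.8]
width: 0.451
```

Call:
move_arm:
  series:
    - [0,0,0.05,0,0,0]
    - [0,0,0,0,0,0]

```text
clock: 6.5
position: [0.498, 0.1267, 0.122]
ee_rot: [-2.006, -2.417, 0.001]
force: [-2.5, 2.6, -6.3]
width: 0.453
```

Call:
move_arm:
  series:
    - [0,0,0,0,0,-1.5]
    - [0,0,0,0,0,-1.5]
    - [0,0,0,0,0,0]

```text
clock: 6.8
position: [0.4979, 0.1267, 0.122]
ee_rot: [-2.071, -2.362, 0.001]
force: [-4.2, 2.3, -6.8]
width: 0.451
```

Call:
move_arm:
  series:
    - [0,0,0,0,0,-1.5]
    - [0,0,0,0,0,-1.5]
    - [0,0,0,0,0,0]

```text
clock: 7.1
position: [0.4982, 0.1269, 0.1223]
ee_rot: [-2.132, -2.307, 0.0]
force: [-4.4, 2.6, -2.6]
width: 0.455
```

Call:
move_arm:
  series:
    - [0,0,0.1,0,0,0]
    - [0,0,0.05,0,0,0]
    - [0,0,0,0,0,0]

```text
clock: 7.4
position: [0.4982, 0.1269, 0.124]
ee_rot: [-2.131, -2.308, 0.0]
force: [-5.1, 1.6, -3.1]
width: 0.454
```

Call:
move_arm:
  series:
    - [0,0,0.1,0,0,0]
    - [0,0,0.1,0,0,0]
    - [0,0,0.1,0,0,0]
    - [0,0,0,0,0,0]

```text
clock: 7.8
position: [0.4982, 0.127, 0.127]
ee_rot: [-2.131, -2.308, -0.0]
force: [-5.9, 2.7, -1.8]
width: 0.452
```

Call:
move_arm:
  series:
    - [0,0,0.1,0,0,0]
    - [0,0,0.05,0,0,0]
    - [0,0,0,0,0,0]

```text
clock: 8.1
position: [0.4982, 0.1269, 0.1284]
ee_rot: [-2.131, -2.308, 0.0]
force: [-6.1, 2.5, -1.9]
width: 0.455
```

Call:
move_arm:
  series:
    - [-0.05,0.02,0.07,0,0,0]
    - [0,0,0,0,0,0]

```text
clock: 8.3
position: [0.498, 0.127, 0.1292]
ee_rot: [2.131, 2.308, 0.001]
force: [-4.5, 2.3, -1.4]
width: 0.455
```

Call:
move_arm:
  series:
    - [0,0,0.07,0,0,0]
    - [0,0,0,0,0,0]
    - [0,0,0,0,0,0]

```text
clock: 8.6
position: [0.4981, 0.127, 0.1298]
ee_rot: [2.131, 2.308, 0.0]
force: [-5.6, 2.3, -1.0]
width: 0.451
```

Call:
move_arm:
  series:
    - [0,0,0.05,0,0,0]
    - [0,0,0,0,0,0]
    - [0,0,0,0,0,0]

```text
clock: 8.9
position: [0.498, 0.127, 0.1302]
ee_rot: [2.131, 2.309, 0.0]
force: [-3.2, 2.1, -3.7]
width: 0.453
```

Call:
move_arm:
  series:
    - [0,0,0.05,0,0,0]
    - [0,0,0,0,0,0]
    - [0,0,0,0,0,0]

```text
clock: 9.2
position: [0.498, 0.127, 0.1306]
ee_rot: [2.131, 2.309, 0.0]
force: [-3.2, 1.5, -5.8]
width: 0.453
```

Call:
move_arm:
  series:
    - [0,0,-0.05,0,0,0]
    - [0,0,0,0,0,0]

```text
clock: 9.4
position: [0.498, 0.127, 0.1302]
ee_rot: [2.131, 2.309, 0.0]
force: [-4.8, 1.9, -3.9]
width: 0.45
```

Call:
move_arm:
  series:
    - [0,0,0,0,0,0]
    - [0,0,0,0,0,0]
    - [0,0,0,0,0,0]
    - [0,0,0,0,0,0]
    - [0,0,0,0,0,0]
    - [0,0,0,0,0,0]
    - [0,0,0,0,0,0]
    - [0,0,0,0,0,0]
  grip: 1

```text
clock: 10.2
position: [0.498, 0.127, 0.1301]
ee_rot: [2.131, 2.309, 0.0]
force: [0.1, -0.7, -0.4]
width: 0.996
```

Call:
move_arm:
  series:
    - [0,0,2,0,0,0]
    - [0,0,3,0,0,0]
    - [0,0,4,0,0,0]
    - [0,0,4,0,0,0]
    - [0,0,3,0,0,0]
    - [0,0,0,0,0,0]
    - [0,0,0,0,0,0]
    - [0,0,0,0,0,0]

```text
clock: 11.0
position: [0.4973, 0.1269, 0.2891]
ee_rot: [-2.13, -2.308, 0.002]
force: [0.1, -0.0, -0.5]
width: 1.0
```

Run:
```python
from h import *
c=snap('wrist');s=c['s']; print(s['position'],s['force'],s['width'],s['clock'])
C=np.array([.4977,.127,0])
u,v=proj(c,[C+[0,0,.1]])[0].astype(int);print(u,v)
x0,y0=u-50,v-50
for z in (.078,.091): # radius check: pointer tip if down / up
    for a in (170,175,179,183):
        d=np.array([np.cos(np.radians(a)),np.sin(np.radians(a)),0])
        print(z,a,np.round((proj(c,[C+.036*d+[0,0,z+.003],C+.0*d+[0,0,z+.052],C+.0435*d+[0,0,.086]])-[x0,y0])*4))
cc=snap('scene')
w=cv2.resize(c['img'][y0:y0+100,x0:x0+100],(400,400),interpolation=cv2.INTER_CUBIC)
q=cv2.resize(cc['img'][195:275,265:345],(400,400),interpolation=cv2.INTER_CUBIC)
cv2.imwrite('pics/w4.png',np.hstack([w,q])[:,:,::-1])
```

```text
[0.49728103 0.12693918 0.28910109] [ 0.09601327 -0.00333967 -0.48855537] 1.0000559116869054 11.0
276 188
0.078 170 [[ 56. 146.]
 [202. 232.]
 [ 22. 142.]]
0.078 175 [[ 53. 159.]
 [202. 232.]
 [ 19. 158.]]
0.078 179 [[ 52. 169.]
 [202. 232.]
 [ 18. 170.]]
0.078 183 [[ 52. 179.]
 [202. 232.]
 [ 18. 183.]]
0.091 170 [[ 50. 156.]
 [202. 247.]
 [ 22. 142.]]
0.091 175 [[ 48. 169.]
 [202. 247.]
 [ 19. 158.]]
0.091 179 [[ 47. 180.]
 [202. 247.]
 [ 18. 170.]]
0.091 183 [[ 46. 191.]
 [202. 247.]
 [ 18. 183.]]
```

View pics/w4.png

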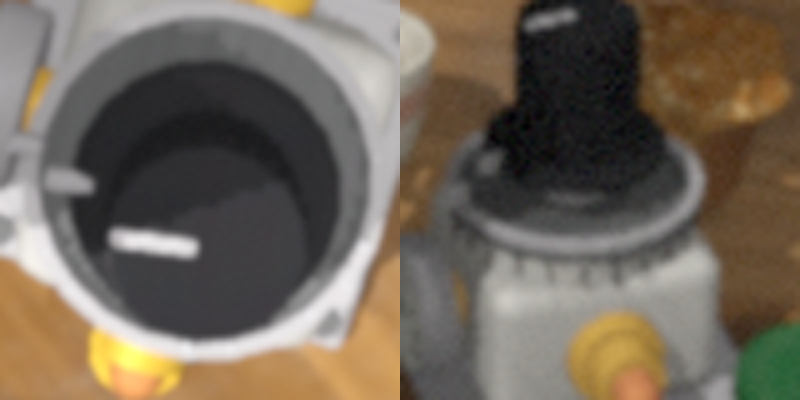

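```bash
python3 -c "
from cell import workorder; print(workorder.sign_off())"
```

```text
the job is handed in; nothing more can be done
None
```

I turned the knob clockwise to the mark, pulled it up until it locked, let go, and handed the job in. `sign_off` reports no verdict.

- **Turning:** The pictures put the pointer about 67° anticlockwise of the mark. I turned it about 53° clockwise while it was still down, to about 15° short of the mark.
- **Finding the catch:** I raised it until it met the plate (about 6.5 N at the hand), then turned it slowly. The load fell to 2.6 N about 9° before the mark, which was the catch.
- **Locking:** The knob then rose with only its 1–3 N friction, until the load climbed to about 6 N at the end stop. The tool had risen 14.7 mm by then, against the 13 mm expected, probably from a little slip or play at the start. The load stayed below 7 N throughout the pull, and I did not try twisting the knob to test the lock.
- **Last check:** After letting go and backing off 16 cm, the picture showed the knob standing raised. Its top face matched the 13 mm position to within about 1 px in the image, and the pointer was about 9° from the mark. The tool force was near zero. I did not re-measure the bystanders, but nothing suggested the arm had come near them.

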